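# Open the dial padlock on the sample box and hold it up

### The job

Take the combination padlock off the sample box: turn its dial clockwise until the red mark clicks in at the white pointer, without running past it, then turn it back anticlockwise to the yellow mark, and pull the lock body away from the staple so that the shackle slides fully open. Unhook the open lock and lift it off, and finish while still holding it in the gripper, shackle open and dial up, at least 10 cm clear above the deck of the box; do not put it down, and leave everything else on the bench and on the box where it is.

Things in the scene. Friction and masses are not known exactly. Their poses are not given: they have to be found in the camera images.
- box: fixed white sample box, 300 (x) x 280 (y) mm, at a varying place and yaw; origin at the centre of its underside. Its flat deck is 90 mm above the bench; the clear blue lid, 40 mm higher, covers x = +27 to +143 mm. The staple stands at x = -35, y = -14 mm; the lock lies on the deck on the -x side of it
- staple (a point): centre of the opening of the steel staple, 14 mm above the deck; axes as the box's. It is a fixed upright loop of 6 mm rod standing across the box's x axis: two legs 22 mm apart along y (between centres), top bar 27 mm above the deck (centre line). The short leg of the lock's shackle passes through it along x, with about 4 mm of room to each side and 6 mm above
- lock: loose combination padlock, about 0.6 kg, lying flat on the deck, dial up, hooked on the staple. Brass body 62 (x) x 54 (y) x 28 (z) mm, origin at the centre of its underside, x towards the shackle, z up. Grip the body by its flat sides at y = -27 and +27 mm. The white pointer is on the top face at the +x side of the dial. At the start the staple is inside the shackle, 9 to 15 mm from the body's +x end
- dial (a joint): dial angle against the lock body, rad, growing clockwise seen from above, no stops. It clicks every 30 degrees (pi/6) and snaps into the nearest click when let go (about 0.025 N m). At 0 the white mark is at the pointer, at 1.047 the yellow, at 2.094 the red (coloured bars on the black dial ring; fine grey ticks at the other clicks). Starts between -0.79 and 0.79
- dial_knob (a point): middle of the dial's round knurled knob, on the dial's axis over the middle of the lock, 43 mm above the lock's underside; axes turn with the dial. Knob 24 mm in diameter, sides from 32 to 48 mm above the lock's underside, the 42 mm dial ring at its foot. An inner wheel must be left within 0.17 rad of red: if carried past, turn a whole turn and more anticlockwise and come clockwise again
- shackle (a joint): how far the shackle is drawn out of the body, m: 0 shut, 0.020 fully open. Locked it has 1 mm of play (4 mm if heaved on); unlocked it slides with about 2.5 N friction and stays where it is. Pulling the body along its own -x opens it: 6 to 12 mm of free travel until the bow catches on the staple, then 20 mm of opening. Pushing the bow against something shuts it again
- shackle_tip (a point): end of the short shackle leg, on its centre line, 14 mm above the lock's underside. Shackle of 7 mm rod, legs at the lock's y = +14 (long, stays in the body) and -14 mm (short, 5 mm inside the body when shut); shut, the bow's inside is 24 mm from the body. Fully open this end is 15 mm off the body; with the staple in that gap the lock lifts straight up off it
- tube_rack: green tube rack, 230 x 75 x 42 mm, on the bench, to be left alone; origin at the underside
- tip_box: white pipette tip box with blue lid, 125 x 85 x 88 mm, on the bench, to be left alone
- red_bottle: white jar with red cap, 85 mm high, on the bench, to be left alone
- buffer_bottle: clear bottle with orange cap, 130 mm high, on the bench, to be left alone
- pipette: white pipette, 240 mm long, lying on the bench, to be left alone
- marker: black marker pen, 135 mm long and 14 mm thick, lying on the deck of the box some 100 mm to the left (+y) of the lock, to be left alone
- cryo_box: white and brown freezer box, 88 x 88 x 49 mm, standing on the box's lid, to be left alone
Things that resemble listed ones, but are neither listed nor needed, are in the scene too. Leave any purple look-alike of the lock alone.

How it is judged (in metres and radians):
On the way, in this order (a step that is already met when the one before it is completed fails the run):
1. the dial is brought clockwise to the red mark, the lock still shut (value of joint dial between 1.9 and 2.29 rad and value of joint shackle below 0.004 m), for 0.1 s.
2. the dial is brought back to the yellow mark, the lock still shut (value of joint dial between 0.85 and 1.24 rad and value of joint shackle below 0.004 m), for 0.1 s.
3. the shackle is pulled open while the lock is still on the staple (value of joint shackle above 0.017 m and height (world z) of lock below 0.11 m), for 0.05 s.
At the end, for the whole second after the job is handed in: The lock is held still in the gripper's fingers, its underside at least 100 mm above the box's deck (190 mm above the bench), dial up within 20 degrees, clear of the box and what stands on it, with the shackle drawn out by at least 15 of its 20 mm (value of joint shackle above 0.015 m and height (world z) of lock between 0.19 and 0.5 m and angle between lock's own z axis and vertical below 0.35 rad and contact force between the fingers and lock above 3 N and contact force between lock and box below 0.1 N and linear speed of lock below 0.05 m/s and contact force between lock and cryo_box below 0.1 N); the arm keeps its last pose, push and grip.
It fails at once if something else on the bench or on the box is pushed away or knocked over (by more than 25 mm) (distance of any of tube_rack, tip_box, red_bottle, buffer_bottle, pipette, marker, cryo_box from where it was at the start of the episode above 0.025 m).
It fails at once if the lock is wrenched open with the dial not at the yellow mark (value of joint shackle between 0.006 and 0.01 m and (value of joint dial below 0.6 rad or value of joint dial above 1.5 rad)).
It also fails if it takes over 62 s, if anything falls off the work surface, if the arm or the gripper's body presses on something with over 40 N, if the wrist force passes 120 N, or if a joint passes its speed limit or range.

### The arm

A 6-joint arm with a two-finger parallel gripper is mounted at the origin on the work surface. World frame = base frame: x ahead of the robot, y to its left, z up, the work surface at z = 0. Lengths are in mm, angles in degrees, forces in N, time in s.
With the tool pointing down it reaches from about 300 to 850 mm from the base axis. Payload 4.2 kg.
Tool frame: the origin (TCP) lies at the very end of the fingers, on their centre line; the grasp point (between the pads) lies 19 mm behind it; z points along the fingers, y is the direction in which the jaws open and shut (so a half turn about z gives the same grasp; the last joint's range is limited). The gripper opens to 91 mm and grips with 3 to 60 N. Pads are 32 mm wide; open, the fingers measure 118 mm over their backs; the gripper's body (76 mm by 178 mm) begins 60 mm behind the grasp point.
Start: joints at [-64.63, 18.312, 89.639, -0, 72.044, -1.146], TCP at [256.717, -514.528, 213.976] pointing down, gripper open.
Joint ranges: [-177.97, 177.97], [-48.28, 115.42], [12.27, 149.76], [-77.06, 257.06], [2.81, 150.46], [-146.56, 146.56]. Speed limits (degrees/s): [147.25, 147.25, 180, 180, 180, 180].

### API

Orientations are given as [roll, pitch, yaw] about the fixed x, y, z axes, in that order (R = Rz(yaw) Ry(pitch) Rx(roll)).
In Python, from workcell import env gives the robot as it stands. The module is installed in compiled form; this text tells all that it offers.
- The arm moves only by the tool arm_command, never from a script. Its argument "targets" is a list of rows, each a list of 5 numbers: the closure, from 0 (fully open) to 1 (shut), then the shift along the tool's x, y, z each as a share of 50 cm, from -1 to 1, then the turn about the tool's z as a share of pi/4 rad, from -1 to 1. A call has 1 to 8 rows; each row is the pose to reach, as a shift and turn from the pose measured when the call began, along the tool's axes at that moment; what a row does not reach only later rows make up. A row lasts 1/12 s, in which the tool goes at most 41.7 mm and 7.16 degrees, less where a joint would pass 70% of its speed; a pose out of reach is approached as far as the arm can. A call with a number of a shift or a turn outside -1 to 1 is refused whole. A call with a gripper value outside its range is refused whole. The fingers move at their own pace and stop on an object; "squeeze" is the grip in N (left out, the last holds). Time passes only in rows, so rows that repeat a pose let the fingers close. It gives the time, the measured TCP pose, the force and the opening at its end, in the units of the state.
- env.state(): the state, without advancing time (a new reading comes with each control period).
- env.grab_frame(name): name is "scene" or "top"; returns the picture (384x512x3 uint8, red, green, blue); there is no depth.
- env.camera_params(name): a dict with "camera_matrix" (3x3 intrinsics, pixels), "dist_coeffs" ([k1, k2, p1, p2, k3] as OpenCV has them; the pictures are not rectified), "R" (3x3) and "t" (3): a world point X has camera coordinates R X + t. Camera axes: x right, y down, z forward; pixel columns grow to the right and rows downward; lengths in mm; the calibration is good to about 2 mm. A picture is of the moment at which its call begins. camera_params takes no time and is no camera call.
- env.job_done(): hands the job in, once; it reports no verdict.
The state is a dict: "time_s": time; "qpos": joint angles; "qvel": joint speeds; "effort": joint torques, N m; "ee_pos": TCP position; "ee_rot": TCP orientation; "force": force on the tool from outside, world axes, zero at the start; "torque": the same for the moment, N m; "gripper_width": finger opening in mm.
Only numpy, scipy, OpenCV 4.12 (cv2) and the standard library are available. Lean on these libraries where they do the work, as an engineer would, in place of code of your own. Each camera call takes 0.05 s, during which the arm holds its last target.

## Working session

There is one attempt and no reset: what is moved stays moved. The work goes in short steps, Python scripts to look and compute and a tool call to move; the robot and the scene stay as the last step left them, time stands still between calls to the robot, and variables do not carry over. Pictures are saved under pics/ and viewed, and the job is handed in when it is done.

Besides the shell and the picture viewer there is one more tool, called as name([rows], argument=value, ...), one row to a line, values as JSON. arm_command: Moves the arm, as the interface text tells. Shift numbers are shares of 50 cm and turn numbers shares of pi/4 rad, none past 1 either way. Its arguments: {"type":"object","properties":{"targets":{"type":"array"},"squeeze":{"type":"number"}},"required":["targets"]}

```bash
mkdir -p pics; ls; python3 - <<'E'
from workcell import env
import cv2, json
for n in("scene","top"):
    f=env.grab_frame(n); cv2.imwrite(f"pics/{n}0.png",f[:,:,::-1]); p=env.camera_params(n); print(n,{k:v.tolist() if hasattr(v,'tolist') else v for k,v in p.items()})
print(env.state())
E
```

```text
pics
scene {'camera_matrix': [[400.95747994147456, 0.0, 257.1647494278029], [0.0, 400.95747994147456, 187.37849266571584], [0.0, 0.0, 1.0]], 'dist_coeffs': [-0.03638811723691277, 0.0, 0.0, 0.0, 0.0], 'R': [[-0.45207175459592264, 0.8919810012656031, 0.0010109786228754412], [0.6689607910323601, 0.33979044546978754, -0.6610854053969144], [-0.5900191427046441, -0.2981817340962643, -0.7503099790709314]], 't': [227.81980773975872, -288.10718668952694, 1876.6148789899305]}
top {'camera_matrix': [[397.99458816686683, 0.0, 252.75171691198295], [0.0, 397.99458816686683, 190.14983847362674], [0.0, 0.0, 1.0]], 'dist_coeffs': [0.03769090896207273, 0.0, 0.0, 0.0, 0.0], 'R': [[-0.028189063132308918, -0.9995708612630435, -0.007966808242945414], [-0.9888656317066937, 0.029050402590833888, -0.14594806109925676], [0.1461168681194769, 0.003763963757481285, -0.9892601747911355]], 't': [27.900242626495263, 551.4331682713465, 1158.6289121099046]}
{'time_s': 0.1, 'qpos': array([-6.46299152e+01,  1.83495516e+01,  8.96984101e+01, -3.14700671e-03,
        7.20455372e+01, -1.14384195e+00]), 'qvel': array([-0.02619851, -0.17761627, -0.17391726, -0.03656868, -0.012664  ,
       -0.06391157]), 'effort': array([-9.53309154e-06, -4.13334346e+01, -2.32509685e+01,  7.26994453e-02,
        4.21940850e-02, -5.14577710e-05]), 'ee_pos': array([ 256.49909036, -514.11536845,  213.19540926]), 'ee_rot': array([-1.79906460e+02,  1.12510003e-03,  2.65149002e+01]), 'force': array([ 0.573948  , -0.27403639,  0.54965146]), 'torque': array([-0.01171093,  0.00797766,  0.0525678 ]), 'gripper_width': 91.34785079651841}
```

View pics/scene0.png

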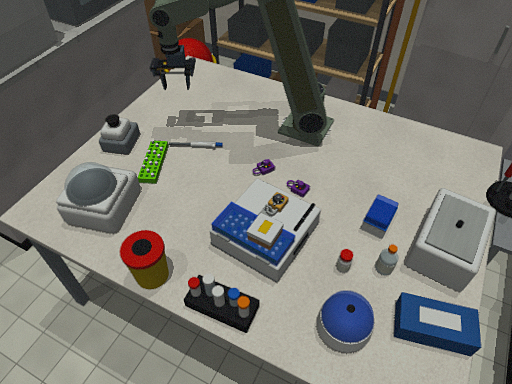

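View pics/top0.png

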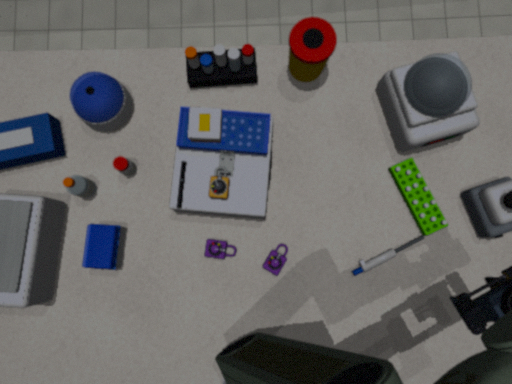

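Candidates for the lock in the top view are the brass one on the box at (219,185) and two purple look-alikes on the bench at (218,249) and (276,260). I choose the brass one on the box, and check it in a close crop.

```bash
python3 - <<'E'
import cv2
a=cv2.imread('pics/top0.png')[100:220,165:285]; cv2.imwrite('pics/c_top.png',cv2.resize(a,(600,600),interpolation=cv2.INTER_CUBIC))
a=cv2.imread('pics/scene0.png')[175:280,205:325]; cv2.imwrite('pics/c_sc.png',cv2.resize(a,(600,525),interpolation=cv2.INTER_CUBIC))
E
```

```text
(no output)
```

View pics/c_top.png

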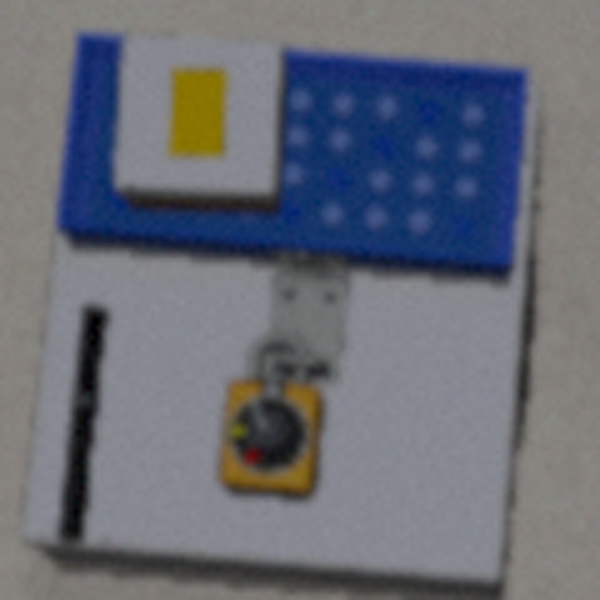

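View pics/c_sc.png

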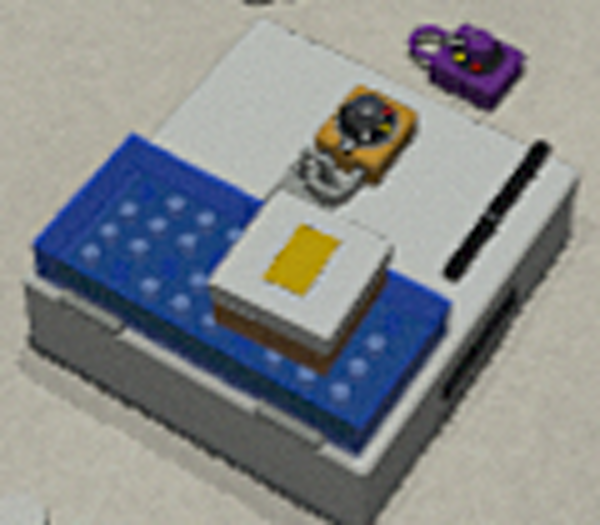

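The crop confirms it: a brass body with a black dial and its shackle on the staple. Next I measure its pose by casting rays onto planes.

```bash
cat > h.py <<'E'
import numpy as np, cv2
from workcell import env
def ray(n,uv,z):
    p=env.camera_params(n);K=np.array(p['camera_matrix']);d=np.array(p['dist_coeffs']);R=np.array(p['R']);t=np.array(p['t'])
    u=cv2.undistortPoints(np.array(uv,float).reshape(-1,1,2),K,d).reshape(-1,2)
    D=np.c_[u,np.ones(len(u))]@R; C=-R.T@t
    s=(z-C[2])/D[:,2]; return (C+s[:,None]*D)[:,:2]
def proj(n,X):
    p=env.camera_params(n);R=np.array(p['R'])
    return cv2.projectPoints(np.array(X,float).reshape(-1,1,3),cv2.Rodrigues(R)[0],np.array(p['t'],float),np.array(p['camera_matrix']),np.array(p['dist_coeffs']))[0].reshape(-1,2)
def snap(n,name):
    f=env.grab_frame(n); cv2.imwrite(f'pics/{name}.png',f[:,:,::-1]); return f[:,:,::-1].copy()
def rect(n,img,c,half,z,ppm):  # metric view at plane z: up=+x, left=+y
    N=int(2*half*ppm); j,i=np.meshgrid(np.arange(N),np.arange(N))
    x=c[0]+half-i/ppm; y=c[1]+half-j/ppm
    uv=proj(n,np.c_[x.ravel(),y.ravel(),np.full(x.size,z)]).astype(np.float32).reshape(N,N,2)
    return cv2.remap(img,uv,None,cv2.INTER_CUBIC)
def rpose():
    s=env.state();print('t',s['time_s'],'pos',s['ee_pos'].round(1),'rot',s['ee_rot'].round(2),'F',s['force'].round(1),'T',s['torque'].round(2),'w',round(s['gripper_width'],1),'q',s['qpos'].round(1));return s
E
python3 - <<'E'
from h import *
T=cv2.imread('pics/top0.png');S=cv2.imread('pics/scene0.png')
for n,I,roi in(('top',T,(195,165,245,205)),('scene',S,(262,188,300,216))):
    h=cv2.cvtColor(I,cv2.COLOR_BGR2HSV); x0,y0,x1,y1=roi
    def m(lo,hi):
        M=cv2.inRange(h,lo,hi); Z=np.zeros_like(M); Z[y0:y1,x0:x1]=M[y0:y1,x0:x1]; return Z
    b=m((8,90,60),(24,255,255)); c=max(cv2.findContours(b,0,1)[0],key=cv2.contourArea)
    hull=cv2.convexHull(c).reshape(-1,2)
    w=ray(n,hull,118).astype(np.float32); print(n,'brass rect',cv2.minAreaRect(w), len(hull))
    for nm,M in(('yel',m((25,130,100),(35,255,255))),('red',m((0,130,80),(5,255,255))|m((172,130,80),(180,255,255)))):
        ys,xs=np.nonzero(M)
        if len(xs):
            wt=h[ys,xs,1].astype(float); uv=[(xs*wt).sum()/wt.sum(),(ys*wt).sum()/wt.sum()]; print(nm,len(xs),uv,ray(n,uv,122))
R=rect('top',T,ray('top',[(219,186)],118)[0],60,118,5); cv2.imwrite('pics/rect0.png',R)
print('centre',ray('top',[(219,186)],118))
D=rect('top',T,ray('top',[(222,165)],90)[0],160,90,2); cv2.imwrite('pics/rectdeck.png',D[:600]);print('deckc',ray('top',[(222,165)],90))
E
```

```text
top brass rect ((552.2958984375, 107.9066390991211), (52.10028076171875, 61.022342681884766), 83.77037811279297) 11
yel 2 [np.float64(211.58966565349544), np.float64(186.0)] [[555.16899257 127.07263294]]
red 5 [np.float64(214.63764961915126), np.float64(191.08161044613712)] [[540.47897492 118.71088598]]
scene brass rect ((563.7000732421875, 112.38800048828125), (58.422245025634766, 74.22187805175781), 83.38033294677734) 13
yel 2 [np.float64(281.5161943319838), np.float64(200.0)] [[555.7070757  122.83552368]]
red 5 [np.float64(286.27510917030565), np.float64(194.542576419214)] [[524.88395805 127.49083881]]
centre [[555.20043698 106.60029626]]
deckc [[621.42679607  99.36365623]]
```

View pics/rect0.png

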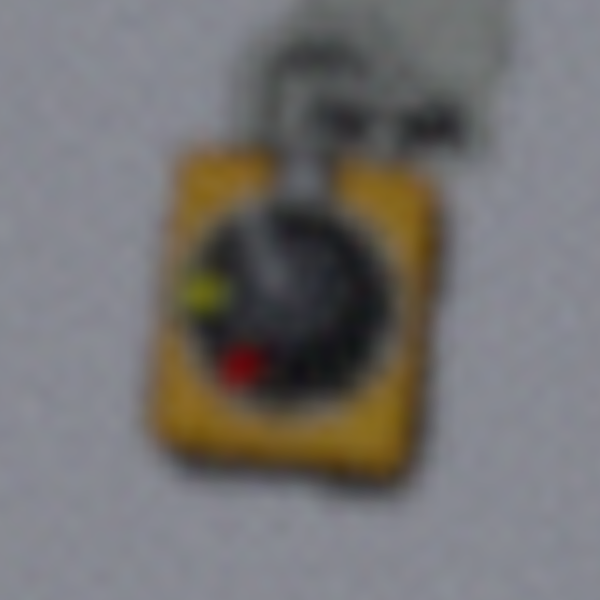

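View pics/rectdeck.png

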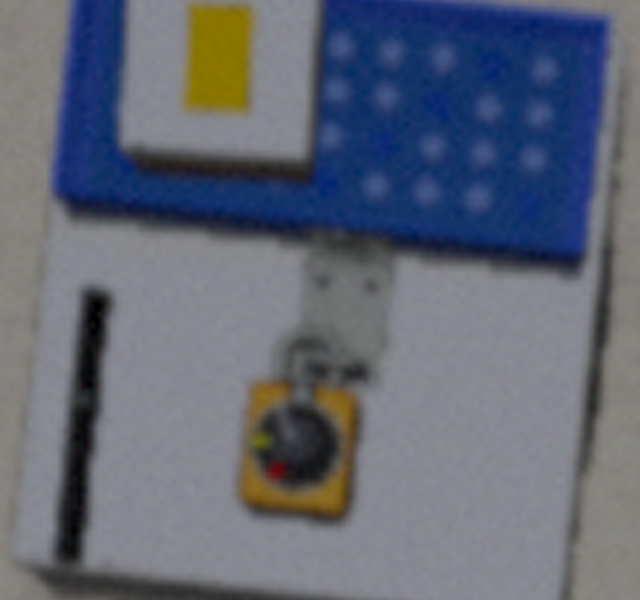

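Lock top centre is about (553, 107.5) and its yaw about -6°. The dial stands at -30°: yellow is 91° and red 147° anticlockwise of the pointer. Next comes a helper that turns targets into shares, then the approach.

```bash
cat >> h.py <<'E'
from scipy.spatial.transform import Rotation as Ro
def plan(x,y,z,yaw=None):
    s=rpose(); R=Ro.from_euler('xyz',s['ee_rot'],degrees=True).as_matrix()
    d=R.T@(np.array([x,y,z])-s['ee_pos'])/500
    r=''
    if yaw is not None:
        dy=-(yaw-s['ee_rot'][2]); r=((dy+180)%360-180)/45
    print('share',d.round(4),'turn',r)
E
python3 -c "
from h import *
plan(400,-200,270,75)
plan(553,107.5,270,173.8)"
```

```text
t 0.1 pos [ 256.5 -514.1  213.2] rot [-179.91    0.     26.51] F [ 0.6 -0.3  0.5] T [-0.01  0.01  0.05] w 91.3 q [-64.6  18.3  89.7  -0.   72.   -1.1]
share [ 0.5373 -0.4342 -0.1129] turn -1.07744666257931
t 0.1 pos [ 256.5 -514.1  213.2] rot [-179.91    0.     26.51] F [ 0.6 -0.3  0.5] T [-0.01  0.01  0.05] w 91.3 q [-64.6  18.3  89.7  -0.   72.   -1.1]
share [ 1.0856 -0.8479 -0.1122] turn -3.2730022181348657
```

arm_command([
  [0,0.05,-0.04,-0.11,-0.15],
  [0,0.54,-0.43,-0.11,-1],
  [0,0.54,-0.43,-0.11,-1],
  [0,0.54,-0.43,-0.11,-1],
  [0,0.54,-0.43,-0.11,-1],
  [0,0.54,-0.43,-0.11,-1],
  [0,0.54,-0.43,-0.11,-1],
  [0,0.54,-0.43,-0.11,-1],
])

```text
time_s: 0.77
ee_pos: [388.4, -229.1, 266.5]
ee_rot: [-179.9, -0.1, 71.6]
force: [0.7, -0.7, -0.2]
gripper_width: 91.2
```

```bash
python3 -c "
from h import *
plan(553,107.5,240,173.8)"
```

```text
t 0.7667 pos [ 388.4 -229.1  266.5] rot [-1.7992e+02 -7.0000e-02  7.1580e+01] F [ 0.7 -0.7 -0.2] T [-0.07 -0.12  0.07] w 91.2 q [-32.    5.2  99.1   0.1  75.8 -13.6]
share [0.7427 0.0997 0.0539] turn -2.2716021710411596
```

arm_command([
  [0,0.74,0.1,0.03,-1],
  [0,0.74,0.1,0.03,-1],
  [0,0.74,0.1,0.03,-1],
  [0,0.74,0.1,0.03,-1],
  [0,0.74,0.1,0.03,-1],
  [0,0.74,0.1,0.03,-1],
  [0,0.74,0.1,0.03,-1],
  [0,0.74,0.1,0.03,-1],
])

```text
time_s: 1.43
ee_pos: [534.5, 70.4, 253.2]
ee_rot: [-180.0, -0.1, 116.7]
force: [0.7, -0.5, 0.4]
gripper_width: 91.0
```

```bash
python3 -c "
from h import *
plan(553,107.5,220,173.8)"
```

```text
t 1.4333 pos [534.5  70.4 253.2] rot [-1.7996e+02 -1.1000e-01  1.1668e+02] F [ 0.7 -0.5  0.4] T [-0.05 -0.16  0.03] w 91.0 q [  6.2  13.8  90.3   0.1  76.  -20.5]
share [0.0496 0.0665 0.0665] turn -1.269226359627364
```

arm_command([
  [0,0.05,0.066,0.066,-1],
  [0,0.05,0.066,0.066,-1],
  [0,0.05,0.066,0.066,-1],
  [0,0.05,0.066,0.066,-1],
  [0,0.05,0.066,0.066,-1],
  [0,0.05,0.066,0.066,-1],
  [0,0.05,0.066,0.066,-1],
  [0,0.05,0.066,0.066,-1],
])

```text
time_s: 2.1
ee_pos: [552.4, 107.6, 219.7]
ee_rot: [180.0, -0.2, 161.7]
force: [-0.6, 1.5, -0.2]
gripper_width: 91.2
```

```bash
python3 -c "
from h import *
plan(553,107.5,160,173.8)
T=snap('top','top1');S=snap('scene','scene1')
cv2.imwrite('pics/c1.png',np.hstack([cv2.resize(T[120:230,160:280],(400,367)),cv2.resize(S[140:250,215:335],(400,367))]))"
```

```text
t 2.1 pos [552.4 107.6 219.7] rot [ 1.7999e+02 -1.7000e-01  1.6172e+02] F [-0.6  1.5 -0.2] T [ 0.06 -0.12  0.06] w 91.2 q [  9.8  17.1  90.6   0.1  72.5 -62. ]
share [-0.0016  0.0002  0.1194] turn -0.2684966950439313
```

View pics/c1.png

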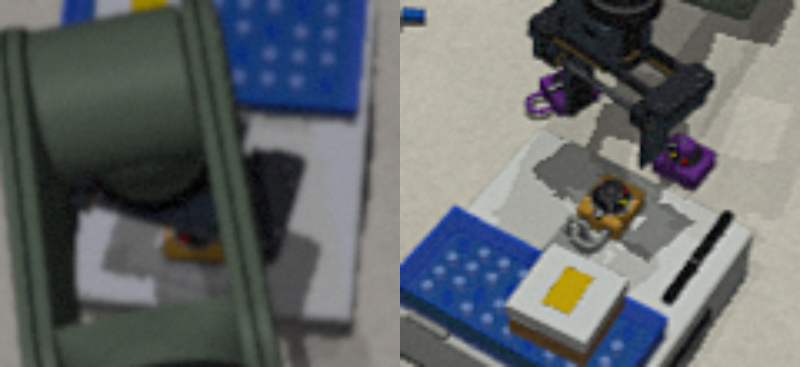

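The scene view shows the open gripper above the lock, with the dial visible in front of it. I go down with a narrower opening.

arm_command([
  [0.4,0,0,0.06,-0.15],
  [0.4,0,0,0.119,-0.268],
  [0.4,0,0,0.119,-0.268],
  [0.4,0,0,0.119,-0.268],
  [0.4,0,0,0.119,-0.268],
  [0.4,0,0,0.119,-0.268],
], squeeze=15)

```text
time_s: 2.7
ee_pos: [553.7, 107.8, 162.3]
ee_rot: [179.9, 0.1, 173.6]
force: [0.0, -0.0, 0.5]
gripper_width: 55.6
```

```bash
python3 -c "
from h import *
plan(553,107.5,126,173.8)
S=snap('scene','scene2')
cv2.imwrite('pics/c2.png',cv2.resize(S[140:250,215:335],(720,660)[:2],interpolation=cv2.INTER_CUBIC)[:600])"
```

```text
t 2.7 pos [553.7 107.8 162.3] rot [1.7988e+02 6.0000e-02 1.7358e+02] F [ 0.  -0.   0.5] T [ 0.08 -0.14  0.  ] w 55.6 q [  9.8  19.4  95.8   0.1  64.7 -73.8]
share [ 0.0013 -0.001   0.0727] turn -0.004972630468397988
```

View pics/c2.png

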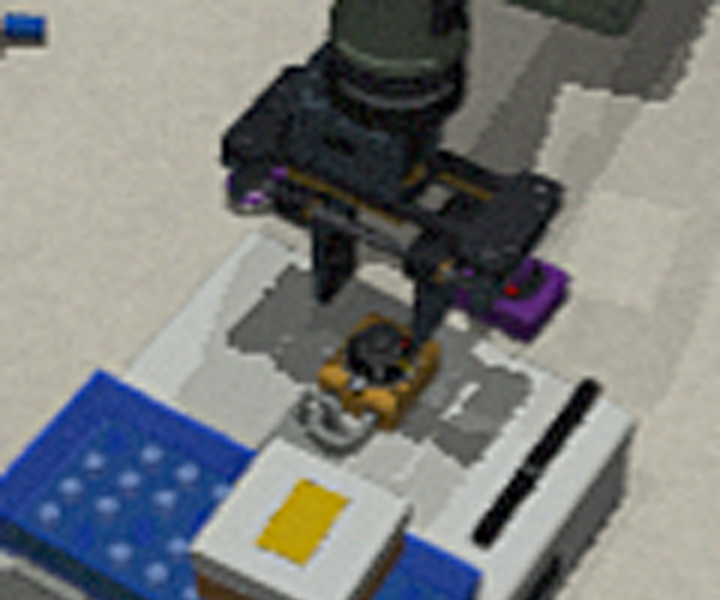

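The fingers straddle the lock symmetrically. Next: down to z≈126 and close on the knob.

arm_command([
  [0.4,0.001,0,0.04,0],
  [0.4,0.001,0,0.072,0],
  [0.4,0.001,0,0.072,0],
  [0.4,0.001,0,0.072,0],
  [0.7,0.001,0,0.072,0],
  [0.7,0.001,0,0.072,0],
])

```text
time_s: 3.25
ee_pos: [554.1, 108.1, 127.8]
ee_rot: [179.8, 0.2, 173.6]
force: [-0.5, -0.2, -0.2]
gripper_width: 44.2
```

```bash
python3 -c "
from h import *
plan(553,107.5,126,173.8)"
```

```text
t 3.25 pos [554.1 108.1 127.8] rot [179.84   0.21 173.58] F [-0.5 -0.2 -0.2] T [ 0.08 -0.13 -0.05] w 44.2 q [  9.8  21.1  98.6   0.1  60.  -73.8]
share [ 0.002  -0.0015  0.0036] turn -0.0047793125750306194
```

arm_command([
  [1,0,0,0,0],
  [1,0,0,0,0],
  [1,0,0,0,0],
  [1,0,0,0,0],
  [1,0,0,0,0],
  [1,0,0,0,0],
])

```text
time_s: 3.75
ee_pos: [554.4, 108.0, 128.4]
ee_rot: [179.8, 0.3, 173.6]
force: [-0.5, -1.0, 4.8]
gripper_width: 23.0
```

```bash
python3 -c "
from h import *
plan(553,107.5,126,173.8)"
```

```text
t 3.75 pos [554.4 108.  128.4] rot [179.84   0.27 173.59] F [-0.5 -1.   4.8] T [-0.16 -0.05  0.01] w 23.0 q [  9.8  21.1  98.6   0.1  60.  -73.8]
share [ 0.0028 -0.0013  0.0047] turn -0.004672901182330078
```

arm_command([
  [1,0,0,0,0.14],
  [1,0,0,0,0.28],
  [1,0,0,0,0.42],
  [1,0,0,0,0.56],
  [1,0,0,0,0.7],
  [1,0,0,0,0.84],
  [1,0,0,0,0.98],
  [1,0,0,0,1],
])

```text
time_s: 4.42
ee_pos: [553.9, 107.1, 128.3]
ee_rot: [179.8, 0.1, 128.5]
force: [-1.0, -3.7, 3.5]
gripper_width: 22.8
```

```bash
python3 -c "
from h import *
plan(553,107.5,126,173.8-150)
S=snap('scene','scene3')
cv2.imwrite('pics/c3.png',cv2.resize(S[160:250,230:320],(600,600),interpolation=cv2.INTER_CUBIC)[:600])"
```

```text
t 4.4167 pos [553.9 107.1 128.3] rot [1.7981e+02 1.1000e-01 1.2847e+02] F [-1.  -3.7  3.5] T [-0.63  0.17 -0.03] w 22.8 q [  9.8  21.1  98.6  -0.   60.1 -28.7]
share [ 0.0017 -0.0009  0.0047] turn 2.326007279280379
```

View pics/c3.png

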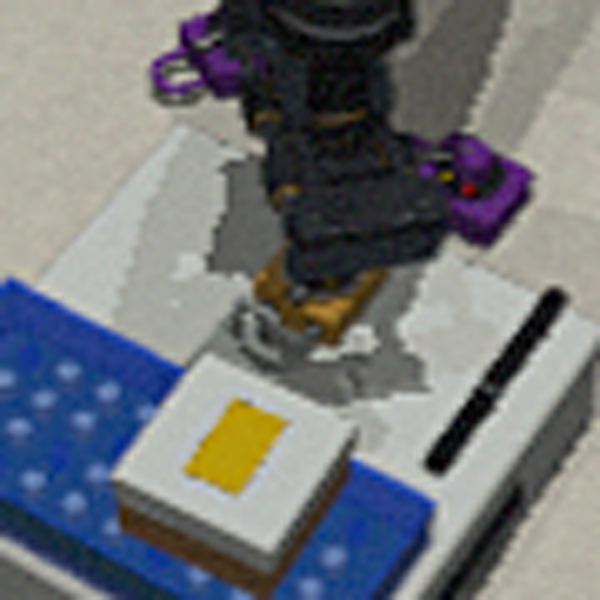

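arm_command([
  [1,0,0,0,0.14],
  [1,0,0,0,0.28],
  [1,0,0,0,0.42],
  [1,0,0,0,0.56],
  [1,0,0,0,0.7],
  [1,0,0,0,0.84],
  [1,0,0,0,0.98],
  [1,0,0,0,1],
])

```text
time_s: 5.13
ee_pos: [553.0, 106.8, 128.4]
ee_rot: [179.9, -0.0, 83.6]
force: [-3.8, -3.2, 5.2]
gripper_width: 23.2
```

arm_command([
  [1,0,0,0,0.14],
  [1,0,0,0,0.28],
  [1,0,0,0,0.42],
  [1,0,0,0,0.56],
  [1,0,0,0,0.7],
  [1,0,0,0,0.84],
  [1,0,0,0,0.98],
  [1,0,0,0,1],
])

```text
time_s: 5.8
ee_pos: [552.0, 107.2, 128.3]
ee_rot: [-180.0, -0.0, 38.7]
force: [-3.5, -0.1, 5.7]
gripper_width: 22.8
```

```bash
python3 -c "
from h import *
plan(553,107.5,126,173.6-150)
S=snap('scene','scene4')
cv2.imwrite('pics/c4.png',cv2.resize(S[160:250,230:320],(600,600),interpolation=cv2.INTER_CUBIC)[:600])"
```

```text
t 5.8 pos [552.  107.2 128.3] rot [-1.7996e+02 -1.0000e-02  3.8680e+01] F [-3.5 -0.1  5.7] T [-0.1   0.77  0.02] w 22.8 q [ 9.8 21.1 98.7  0.  60.3 61.1]
share [0.0019 0.0008 0.0046] turn 0.33514798788269157
```

View pics/c4.png

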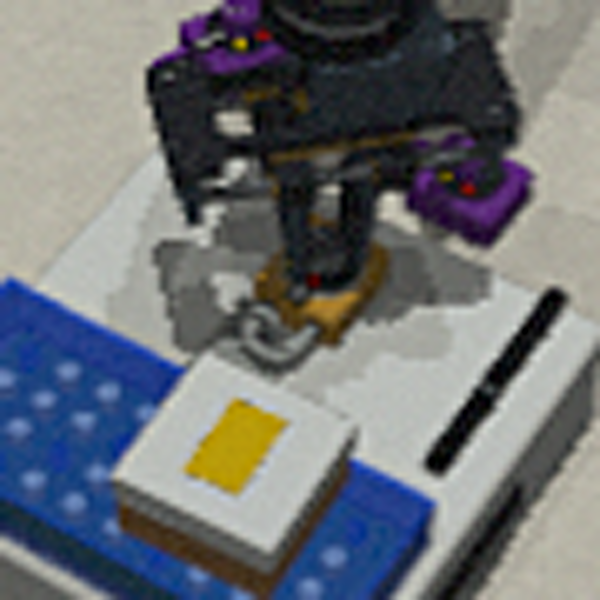

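Red at (315,281) is nearly at the white pointer (297,295). Another 12°.

arm_command([
  [1,0,0,0,0.09],
  [1,0,0,0,0.18],
  [1,0,0,0,0.27],
  [1,0,0,0,0.27],
  [1,0,0,0,0.27],
])

```text
time_s: 6.27
ee_pos: [551.9, 107.4, 128.4]
ee_rot: [-179.9, -0.0, 26.9]
force: [-2.7, 0.4, 4.2]
gripper_width: 23.1
```

```bash
python3 -c "
from h import *
plan(553,107.5,126,173.6-150)
S=snap('scene','scene5')
cv2.imwrite('pics/c5.png',cv2.resize(S[185:225,255:295],(600,600),interpolation=cv2.INTER_CUBIC)[:600])"
```

```text
t 6.2667 pos [551.9 107.4 128.4] rot [-179.93   -0.     26.92] F [-2.7  0.4  4.2] T [-0.07  0.54 -0.05] w 23.1 q [ 9.8 21.1 98.7  0.1 60.3 72.8]
share [0.002  0.0009 0.0047] turn 0.0737392707207208
```

View pics/c5.png

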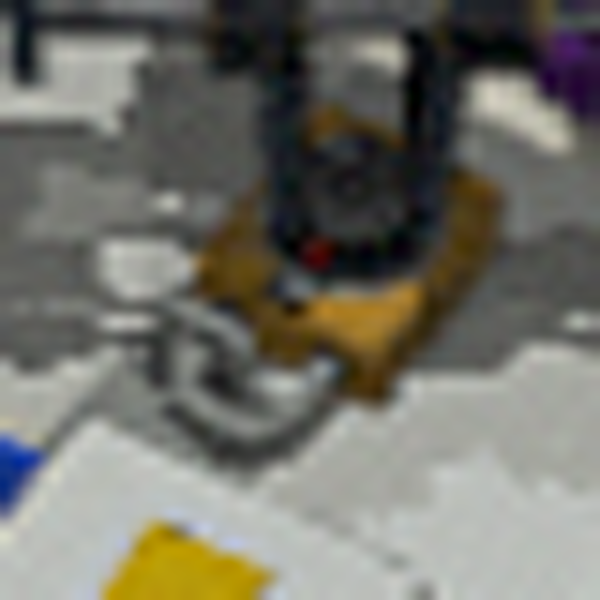

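Red (318,252) lies close to the line from the knob to the pointer (293,283). I open the fingers so it snaps in, and check.

arm_command([
  [0.5,0,0,0,0],
  [0.5,0,0,0,0],
  [0.5,0,0,0,0],
  [0.5,0,0,-0.04,0],
  [0.5,0,0,-0.08,0],
  [0.5,0,0,-0.08,0],
])

```text
time_s: 6.82
ee_pos: [554.7, 107.9, 171.7]
ee_rot: [179.9, -0.4, 26.9]
force: [0.7, -1.2, 0.8]
gripper_width: 45.7
```

```bash
python3 -c "
from h import *
plan(553,107.5,126,173.6-150)
S=snap('scene','scene6')
cv2.imwrite('pics/c6.png',cv2.resize(S[185:225,255:295],(600,600),interpolation=cv2.INTER_CUBIC)[:600])"
```

```text
t 6.8167 pos [554.7 107.9 171.7] rot [179.94  -0.44  26.92] F [ 0.7 -1.2  0.8] T [ 0.01 -0.01  0.04] w 45.7 q [ 9.8 18.9 95.1  0.1 65.5 72.8]
share [-0.0041 -0.0009  0.0914] turn 0.07381514987473249
```

View pics/c6.png

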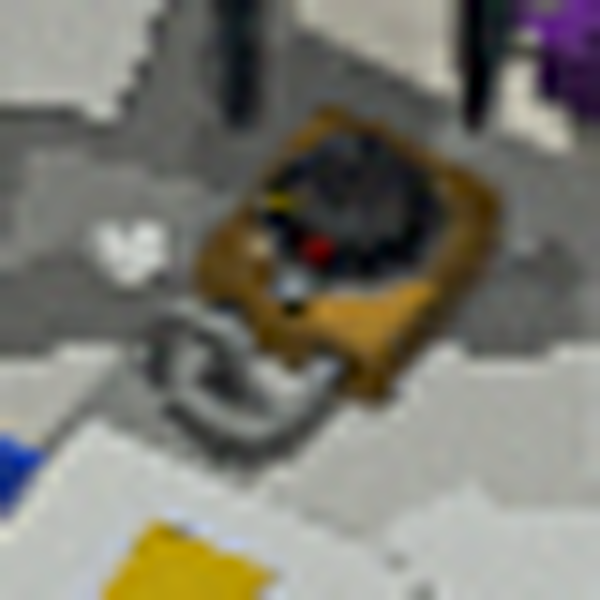

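Red (318,250) is beside the pointer (293,287) and yellow is at (278,202). I work out the angles.

```bash
python3 - <<'E'
from h import *
f=lambda u,v:(255+(u+.5)/15-.5,185+(v+.5)/15-.5)
P=[f(318,250),f(278,202),f(293,287)]
w=ray('scene',P[:2],122); p=ray('scene',P[2:],119)
print(w,p)
# known ring: radius of marks ~18 ; centre from red & yellow 60deg apart (both radius r): solve
a,b=w; d=b-a; L=np.linalg.norm(d); print('chord',L)
m=(a+b)/2; n=np.array([-d[1],d[0]])/L*L*np.sqrt(3)/2
for c in(m+n,m-n): print('c',c,'red dir',np.degrees(np.arctan2(*(a-c)[::-1])),'ptr dir',np.degrees(np.arctan2(*(p[0]-c)[::-1])))
for c in([553,107.5],[552,107.3],[554,108]):
    c=np.array(c)
    for k,q in(('red',a),('yel',b),('ptr',p[0])): print(k,np.degrees(np.arctan2(*(q-c)[::-1])).round(1),np.linalg.norm(q-c).round(1))
# lock body yaw in scene: corners of top face
C=ray('scene',[f(335,108),f(498,195),f(382,390),f(200,260)],118);print(C)
E
```

```text
[[569.96767255 106.89588514]
 [560.92164787  92.17529919]] [[580.53608121 105.48360246]]
chord 17.277911133988088
c [578.1930616   91.70150499] red dir 118.42864041041967 ptr dir 80.35169993477871
c [552.69625882 107.36967934] red dir -1.5713595895801777 ptr dir -3.875720524938841
red -2.0 17.0
yel -62.7 17.3
ptr -4.2 27.6
red -1.3 18.0
yel -59.5 17.6
ptr -3.6 28.6
red -4.0 16.0
yel -66.4 17.3
ptr -5.4 26.7
[[524.91159042  90.45350767]
 [532.13658464 136.69291443]
 [598.24730386 136.70766839]
 [582.30843287  82.07663248]]
```

The circle through the marks has its centre at (552.7,107.4). Red is 2° from the pointer and yellow 60° beyond it, so red has clicked in. I regrip and turn back 60°.

arm_command([
  [0.5,-0.004,-0.001,0.05,0],
  [0.5,-0.004,-0.001,0.091,0],
  [0.5,-0.004,-0.001,0.091,0],
  [0.6,-0.004,-0.001,0.091,0],
  [1,-0.004,-0.001,0.091,0],
  [1,-0.004,-0.001,0.091,0],
  [1,-0.004,-0.001,0.091,0],
  [1,-0.004,-0.001,0.091,0],
])

```text
time_s: 7.53
ee_pos: [552.5, 107.7, 125.5]
ee_rot: [180.0, -0.4, 26.9]
force: [0.4, -0.2, 2.0]
gripper_width: 23.1
```

```bash
python3 -c "
from h import *
plan(552.5,107.4,126,26.9+60)"
```

```text
t 7.5333 pos [552.5 107.7 125.5] rot [179.98  -0.41  26.91] F [ 0.4 -0.2  2. ] T [ 0.22 -0.01  0.02] w 23.1 q [ 9.8 21.1 99.1  0.1 59.4 72.8]
share [-0.0003  0.0006 -0.0011] turn -1.3331631819287846
```

arm_command([
  [1,0,0,0,-0.14],
  [1,0,0,0,-0.28],
  [1,0,0,0,-0.42],
  [1,0,0,0,-0.56],
  [1,0,0,0,-0.7],
  [1,0,0,0,-0.84],
  [1,0,0,0,-0.93],
  [1,0,0,0,-0.93],
])

```text
time_s: 8.2
ee_pos: [552.6, 107.4, 125.5]
ee_rot: [179.7, -0.3, 68.8]
force: [0.7, -1.2, -2.9]
gripper_width: 23.3
```

arm_command([
  [1,0,0,0,-0.14],
  [1,0,0,0,-0.28],
  [1,0,0,0,-0.4],
  [1,0,0,0,-0.4],
  [1,0,0,0,-0.4],
  [0.5,0,0,0,-0.4],
  [0.5,0,0,0,-0.4],
  [0.5,0,0,0,-0.4],
])

```text
time_s: 8.87
ee_pos: [552.8, 107.5, 125.9]
ee_rot: [179.6, -0.2, 86.8]
force: [-0.3, -0.3, 0.5]
gripper_width: 40.5
```

arm_command([
  [0.5,0,0,-0.04,0],
  [0.3,0,0,-0.08,0],
  [0.2,0,0,-0.1,0],
  [0,0,0,-0.1,0],
])

```text
time_s: 9.2
ee_pos: [554.0, 107.7, 178.6]
ee_rot: [179.3, -0.2, 86.7]
force: [1.1, 0.4, -0.3]
gripper_width: 62.6
```

```bash
python3 -c "
from h import *
plan(552.5,107.4,126,173.8)
S=snap('scene','scene7')
cv2.imwrite('pics/c7.png',cv2.resize(S[185:225,255:295],(600,600),interpolation=cv2.INTER_CUBIC)[:600])"
```

```text
t 9.2 pos [554.  107.7 178.6] rot [179.26  -0.25  86.73] F [ 1.1  0.4 -0.3] T [ 0.   -0.09 -0.06] w 62.6 q [ 9.8 18.4 94.9  0.1 66.  13. ]
share [-0.0012 -0.0043  0.1051] turn -1.9348524748220701
```

View pics/c7.png

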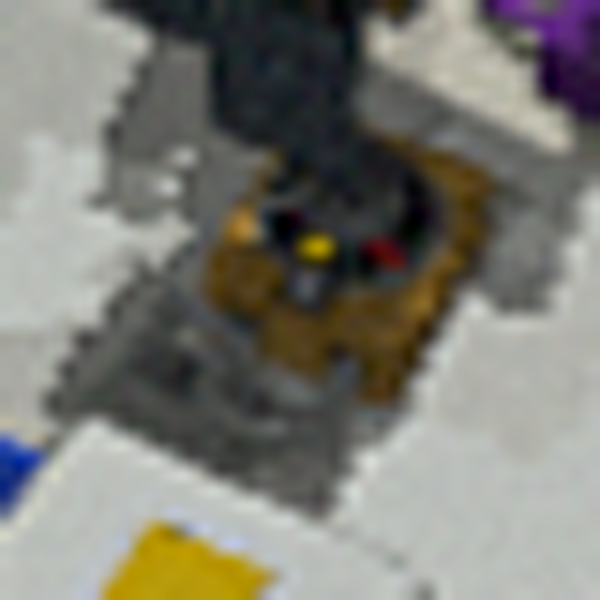

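Yellow (318,245) now sits at the pointer (305,283). I check the body yaw from the pointer while turning the gripper to straddle the body.

arm_command([
  [0,-0.001,-0.004,0,-0.97],
  [0,-0.001,-0.004,0,-0.97],
  [0,-0.001,-0.004,0,-0.97],
  [0,-0.001,-0.004,0,-0.97],
  [0,-0.001,-0.004,0,-0.97],
  [0,-0.001,-0.004,0,-0.97],
  [0,-0.001,-0.004,0,-0.97],
  [0,-0.001,-0.004,0,-0.97],
])

```text
time_s: 9.92
ee_pos: [550.4, 107.0, 175.8]
ee_rot: [179.5, 0.2, 130.2]
force: [0.4, -0.6, -0.1]
gripper_width: 90.9
```

arm_command([
  [0,0,0,0,-0.97],
  [0,0,0,0,-0.97],
  [0,0,0,0,-0.97],
  [0,0,0,0,-0.97],
  [0,0,0,0,-0.97],
  [0,0,0,0,-0.97],
  [0,0,0,0,-0.97],
  [0,0,0,0,-0.97],
])

```text
time_s: 10.58
ee_pos: [550.1, 107.0, 175.3]
ee_rot: [179.8, 0.4, 173.6]
force: [0.2, 0.4, -0.6]
gripper_width: 91.3
```

```bash
python3 - <<'E'
from h import *
plan(552.5,107.4,95,173.8)
S=snap('scene','scene8')
cv2.imwrite('pics/c8.png',cv2.resize(S[180:230,250:300],(600,600),interpolation=cv2.INTER_CUBIC)[:600])
E
```

```text
t 10.5833 pos [550.1 107.  175.3] rot [179.81   0.41 173.62] F [ 0.2  0.4 -0.6] T [ 0.12 -0.19  0.01] w 91.3 q [  9.8  18.3  95.4   0.1  65.8 -73.9]
share [-0.0034  0.0007  0.1607] turn -0.003965706834301525
```

View pics/c8.png

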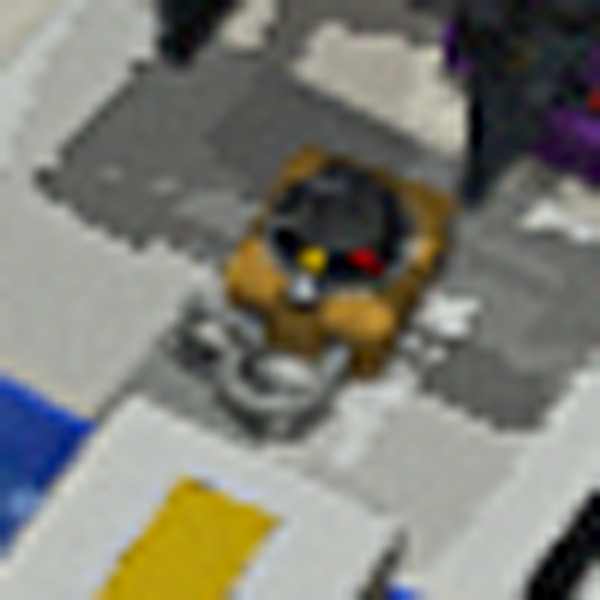

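```bash
python3 - <<'E'
from h import *
f=lambda u,v:(250+(u+.5)/12-.5,180+(v+.5)/12-.5)
w=ray('scene',[f(368,262),f(313,258)],122); p=ray('scene',[f(303,288)],119)[0]
a,b=w; d=b-a;L=np.linalg.norm(d);m=(a+b)/2;n=np.array([-d[1],d[0]])*np.sqrt(3)/2;c=m-n
an=lambda q:np.degrees(np.arctan2(*(q-c)[::-1])).round(1)
print(w,p,L,c,an(a),an(b),an(p))
c=np.array([552.5,107.4]);print(an(a),an(b),an(p))
# brass edges
I=cv2.imread('pics/scene8.png');h=cv2.cvtColor(I,cv2.COLOR_BGR2HSV)
M=cv2.inRange(h,(8,90,50),(24,255,255));Z=np.zeros_like(M);Z[188:214,262:292]=M[188:214,262:292]
k=max(cv2.findContours(Z,0,1)[0],key=cv2.contourArea)
print(cv2.minAreaRect(ray('scene',cv2.convexHull(k).reshape(-1,2),118).astype(np.float32)))
E
```

```text
[[563.53357694 121.33711103]
 [569.48516732 106.24665091]] [578.86550526 107.52130426] 16.221695793999547 [553.44065032 108.63765251] 51.5 -8.5 -2.5
51.6 -3.9 0.3
((563.3362426757812, 111.69744110107422), (74.32282257080078, 56.5075569152832), 2.130574941635132)
```

The body has turned slightly with the dial (yaw about 0°) and the dial is at yellow. I grip the body at about 178° tool yaw.

arm_command([
  [0,-0.004,0.001,0.05,-0.09],
  [0,-0.004,0.001,0.1,-0.09],
  [0,-0.004,0.001,0.14,-0.09],
  [0,-0.004,0.001,0.158,-0.09],
  [0,-0.004,0.001,0.158,-0.09],
  [0,-0.004,0.001,0.158,-0.09],
])

```text
time_s: 11.13
ee_pos: [553.1, 107.6, 96.7]
ee_rot: [179.8, 0.4, 177.6]
force: [0.3, 0.9, -0.2]
gripper_width: 91.4
```

arm_command([
  [0.3,0,0,0,0],
  [0.5,0,0,0,0],
  [0.6,0,0,0,0],
  [0.6,0,0,0,0],
  [0.6,0,0,0,0],
  [0.6,0,0,0,0],
  [0.6,0,0,0,0],
  [0.6,0,0,0,0],
], squeeze=30)

```text
time_s: 11.8
ee_pos: [553.3, 107.8, 97.0]
ee_rot: [179.8, 0.5, 177.6]
force: [-0.0, 0.1, 1.5]
gripper_width: 55.0
```

```bash
python3 - <<'E'
from h import *
plan(552.5,107.4,95,173.8)
S=snap('scene','scene9')
cv2.imwrite('pics/c9.png',cv2.resize(S[170:230,240:300],(600,600),interpolation=cv2.INTER_CUBIC)[:600])
E
```

```text
t 11.8 pos [553.3 107.8  97. ] rot [179.8    0.46 177.59] F [-0.   0.1  1.5] T [ 0.26 -0.04 -0.04] w 55.0 q [ 9.800e+00  2.270e+01  1.012e+02  1.000e-01  5.560e+01 -7.790e+01]
share [ 0.0016 -0.0008  0.004 ] turn 0.08421949815368003
```

View pics/c9.png

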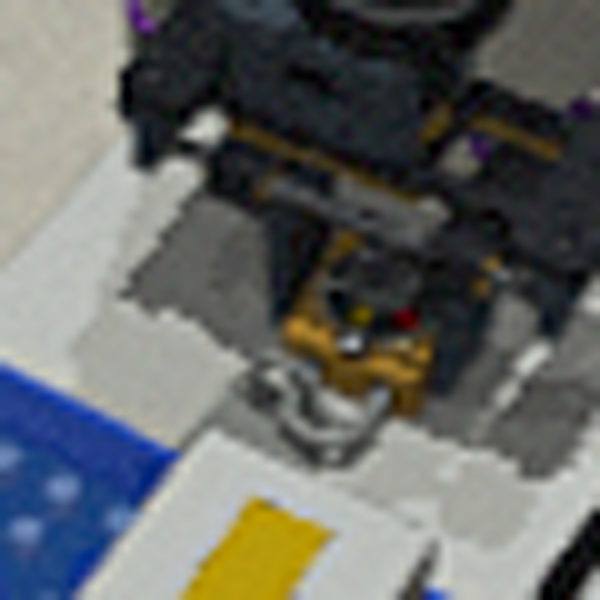

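The lock is gripped with yellow at the pointer. I pull the body along -x (tool +x), slowly, and straighten it a little.

arm_command([
  [1,0,0,0,0.02],
  [1,0,0,0,0.05],
  [1,0.005,0,0,0.07],
  [1,0.01,0,0,0.07],
  [1,0.015,0,0,0.07],
  [1,0.02,0,0,0.07],
  [1,0.025,0,0,0.07],
  [1,0.03,0,0,0.07],
], squeeze=45)

```text
time_s: 12.52
ee_pos: [539.3, 108.4, 97.1]
ee_rot: [179.8, 0.6, 174.5]
force: [4.9, 0.8, -2.4]
gripper_width: 54.8
```

```bash
python3 - <<'E'
from h import *
rpose()
E
```

```text
t 12.5167 pos [539.3 108.4  97.1] rot [179.76   0.61 174.45] F [ 4.9  0.8 -2.4] T [-0.08 -1.04  0.11] w 54.8 q [ 1.010e+01  2.160e+01  1.031e+02  1.000e-01  5.470e+01 -7.440e+01]
```

arm_command([
  [1,0.004,0,0,0],
  [1,0.008,0,0,0],
  [1,0.012,0,0,0],
  [1,0.016,0,0,0],
  [1,0.02,0,0,0],
])

```text
time_s: 12.93
ee_pos: [530.0, 109.0, 97.1]
ee_rot: [179.8, 0.7, 174.5]
force: [4.9, -2.3, -2.2]
gripper_width: 55.1
```

```bash
python3 - <<'E'
from h import *
rpose()
S=snap('scene','scene10');T=snap('top','top10')
cv2.imwrite('pics/c10.png',cv2.resize(S[170:230,240:300],(600,600),interpolation=cv2.INTER_CUBIC)[:600])
E
```

```text
t 12.9333 pos [530.  109.   97.1] rot [179.79   0.73 174.46] F [ 4.9 -2.3 -2.2] T [-0.25 -0.9  -0.01] w 55.1 q [ 10.4  20.8 104.4   0.   54.1 -74.1]
```

View pics/c10.png

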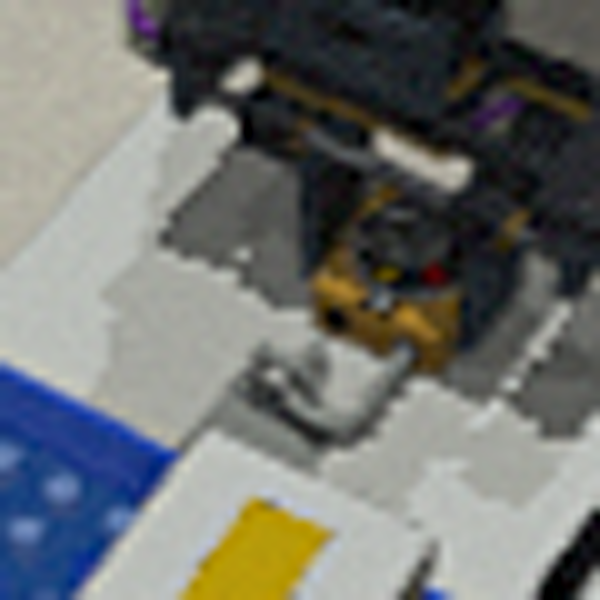

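It is opening: the short leg is out of the body. I go on to the stop, watching the force.

arm_command([
  [1,0.004,0,0,0],
  [1,0.008,0,0,0],
  [1,0.01,0,0,0],
])

```text
time_s: 13.28
ee_pos: [525.8, 109.1, 97.1]
ee_rot: [179.8, 0.9, 174.5]
force: [7.9, -1.8, -4.9]
gripper_width: 54.5
```

arm_command([
  [1,0.004,0,0,0],
  [1,0.006,0,0,0],
])

```text
time_s: 13.45
ee_pos: [525.6, 109.1, 97.2]
ee_rot: [179.8, 1.2, 174.5]
force: [12.0, -2.6, -6.8]
gripper_width: 54.9
```

The force climbs at TCP x≈525.6, 27.7 mm from the start, so this is the end stop. The staple's place in the gap should be about 33 mm forward from here. I move back slowly.

arm_command([
  [1,-0.008,0,0,0],
  [1,-0.016,0,0,0],
  [1,-0.024,0,0,0],
  [1,-0.032,0,0,0],
  [1,-0.04,0,0,0],
  [1,-0.046,0,0,0],
  [1,-0.046,0,0,0],
])

```text
time_s: 14.03
ee_pos: [544.5, 106.9, 97.0]
ee_rot: [179.9, 0.7, 174.5]
force: [-4.6, 0.0, 3.5]
gripper_width: 54.8
```

```bash
python3 - <<'E'
from h import *
rpose()
S=snap('scene','scene11');T=snap('top','top11')
cv2.imwrite('pics/c11.png',cv2.resize(S[185:225,255:295],(600,600),interpolation=cv2.INTER_CUBIC)[:600])
E
```

```text
t 14.0333 pos [544.5 106.9  97. ] rot [179.86   0.7  174.46] F [-4.6  0.   3.5] T [0.05 0.83 0.02] w 54.8 q [ 9.900e+00  2.190e+01  1.025e+02 -1.000e-01  5.480e+01 -7.450e+01]
```

View pics/c11.png

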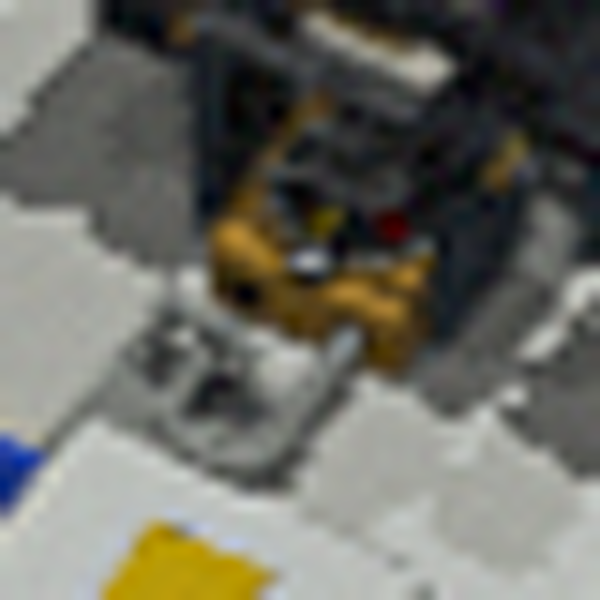

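The lag and the force of -4.6 N could be deck friction. I raise it 3 mm (there is 6 mm of room) to tell.

arm_command([
  [1,0,0,-0.004,0],
  [1,0,0,-0.007,0],
  [1,0,0,-0.007,0],
  [1,0,0,-0.007,0],
])

```text
time_s: 14.47
ee_pos: [544.0, 106.8, 99.9]
ee_rot: [179.9, 0.7, 174.5]
force: [0.6, 0.1, -6.7]
gripper_width: 54.9
```

```bash
python3 - <<'E'
from h import *
rpose()
S=snap('scene','scene12')
cv2.imwrite('pics/c12.png',cv2.resize(S[185:225,250:290],(600,600),interpolation=cv2.INTER_CUBIC)[:600])
E
```

```text
t 14.4667 pos [544.  106.8  99.9] rot [179.87   0.66 174.46] F [ 0.6  0.1 -6.7] T [ 0.07 -0.04  0.  ] w 54.9 q [ 1.000e+01  2.170e+01  1.023e+02 -1.000e-01  5.530e+01 -7.450e+01]
```

View pics/c12.png

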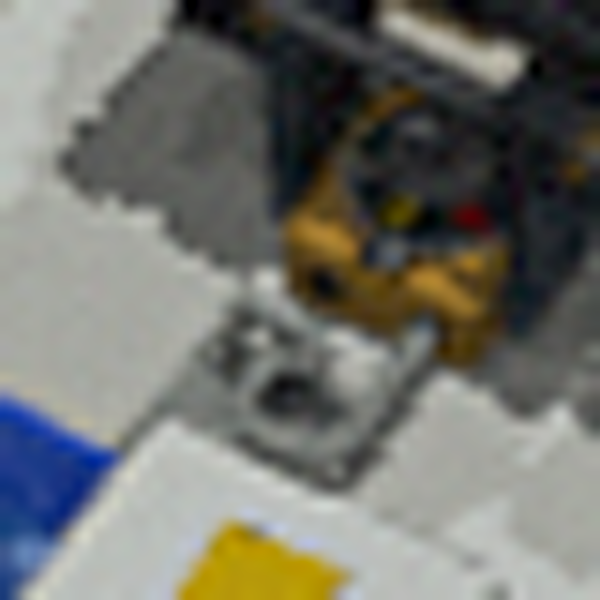

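With the weight on the wrist (-6.7 N) the x force is 0, so it was deck friction. I go on 15 mm forward.

arm_command([
  [1,-0.008,0,0,0],
  [1,-0.016,0,0,0],
  [1,-0.024,0,0,0],
  [1,-0.03,0,0,0],
  [1,-0.03,0,0,0],
  [1,-0.03,0,0,0],
])

```text
time_s: 15.02
ee_pos: [559.2, 105.3, 100.0]
ee_rot: [179.9, 0.7, 174.5]
force: [0.1, -0.3, -5.8]
gripper_width: 54.8
```

```bash
python3 - <<'E'
from h import *
rpose()
S=snap('scene','scene13')
cv2.imwrite('pics/c13.png',cv2.resize(S[185:225,250:290],(600,600),interpolation=cv2.INTER_CUBIC)[:600])
# predicted pixels: staple given lock start estimate
E
```

```text
t 15.0167 pos [559.2 105.3 100. ] rot [179.88   0.65 174.45] F [ 0.1 -0.3 -5.8] T [ 0.11 -0.04  0.04] w 54.8 q [ 9.500e+00  2.290e+01  1.004e+02 -1.000e-01  5.610e+01 -7.490e+01]
```

View pics/c13.png

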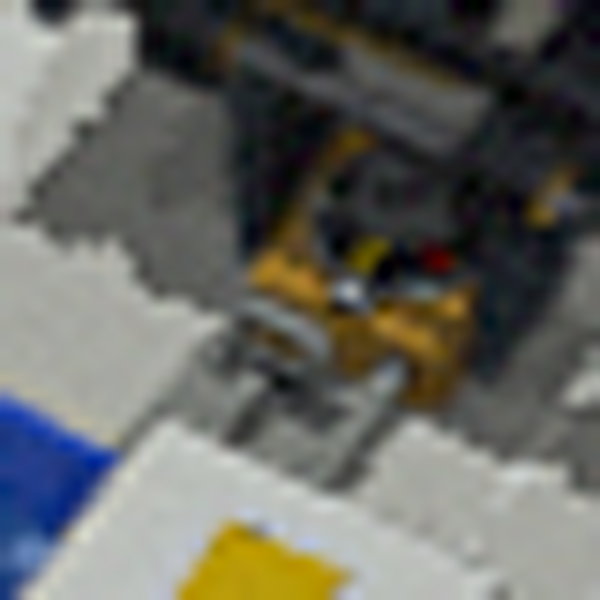

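The staple (290,325) lies between the body and the short leg's end (265,380), with no contact force. I lift slowly.

arm_command([
  [1,0,0,-0.005,0],
  [1,0,0,-0.01,0],
  [1,0,0,-0.015,0],
  [1,0,0,-0.02,0],
  [1,0,0,-0.02,0],
])

```text
time_s: 15.48
ee_pos: [559.3, 105.4, 110.9]
ee_rot: [179.9, 0.7, 174.5]
force: [0.1, 0.0, -7.4]
gripper_width: 54.9
```

arm_command([
  [1,0,0,-0.008,0],
  [1,0,0,-0.016,0],
  [1,0,0,-0.024,0],
  [1,0,0,-0.03,0],
  [1,0,0,-0.03,0],
])

```text
time_s: 15.9
ee_pos: [559.7, 105.5, 126.9]
ee_rot: [179.8, 0.8, 174.5]
force: [-0.1, 0.1, -5.5]
gripper_width: 55.0
```

```bash
python3 - <<'E'
from h import *
rpose()
S=snap('scene','scene14')
cv2.imwrite('pics/c14.png',cv2.resize(S[175:225,245:295],(600,600),interpolation=cv2.INTER_CUBIC)[:600])
E
```

```text
t 15.9 pos [559.7 105.5 126.9] rot [179.83   0.83 174.46] F [-0.1  0.1 -5.5] T [ 0.13 -0.12 -0.01] w 55.0 q [  9.5  21.3  98.5  -0.1  59.4 -74.9]
```

View pics/c14.png

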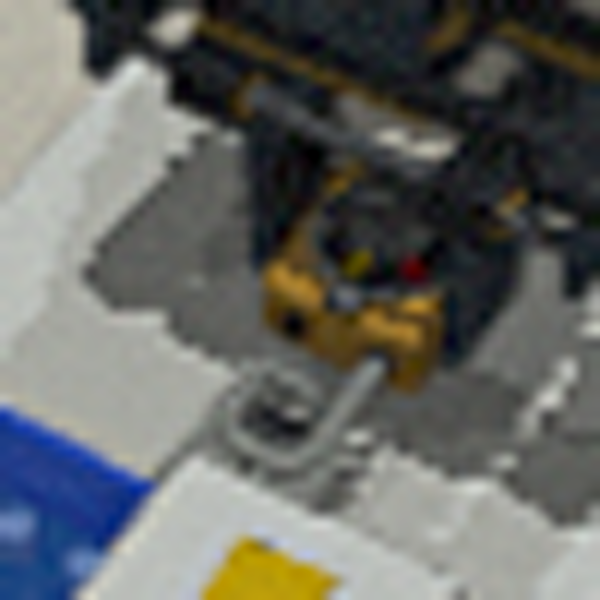

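It has come free: only the weight is on the wrist and the shackle is fully drawn out. I lift it up.

arm_command([
  [1,0,0,-0.03,0],
  [1,0,0,-0.07,0],
  [1,0,0,-0.11,0],
  [1,0,0,-0.15,0],
  [1,0,0,-0.19,0],
  [1,0,0,-0.22,0],
  [1,0,0,-0.23,0],
  [1,0,0,-0.23,0],
])

```text
time_s: 16.62
ee_pos: [558.4, 105.4, 242.6]
ee_rot: [179.8, 0.9, 174.5]
force: [0.2, 0.6, -6.8]
gripper_width: 54.6
```

arm_command([
  [1,0,0,0,0],
  [1,0,0,0,0],
  [1,0,0,0,0],
  [1,0,0,0,0],
])

```text
time_s: 16.95
ee_pos: [557.9, 105.2, 241.5]
ee_rot: [179.8, 0.8, 174.5]
force: [0.1, -0.6, -5.3]
gripper_width: 54.8
```

```bash
python3 - <<'E'
from h import *
rpose()
S=snap('scene','scene15')
cv2.imwrite('pics/c15.png',cv2.resize(S[135:255,205:325],(600,600),interpolation=cv2.INTER_CUBIC)[:600])
E
```

```text
t 16.95 pos [557.9 105.2 241.5] rot [179.83   0.82 174.46] F [ 0.1 -0.6 -5.3] T [ 0.17 -0.08 -0.01] w 54.8 q [  9.6  16.3  88.5  -0.1  74.3 -74.9]
```

View pics/c15.png

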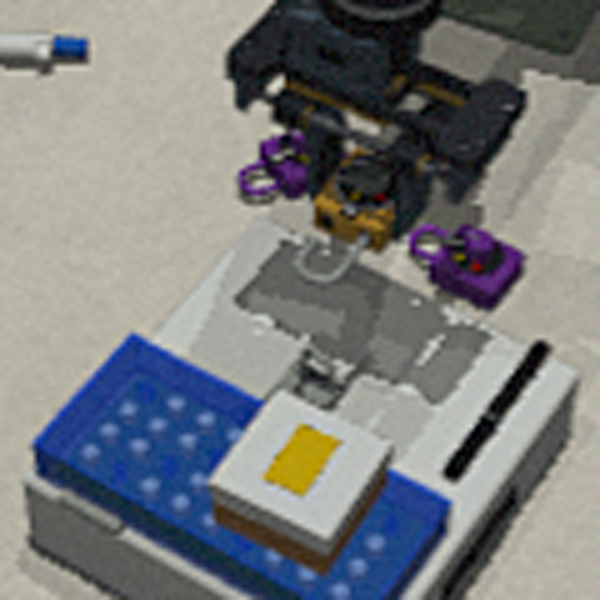

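The lock hangs in the gripper with its shackle out and dial up, its underside at z≈234 mm. The staple is empty, and the marker and freezer box have not moved. I hand the job in.

```bash
python3 -c "
from h import *
print(env.job_done()); rpose()"
```

```text
the job is handed in; nothing more can be done
None
the job is handed in; nothing more can be done
```

The padlock is off the staple and held in the gripper with its shackle drawn out and dial up. I handed the job in at about 17 s of the 62 s; it reports no verdict, so the checks below are my own.

- **Dial:** I turned it about 147° clockwise, let it go, and saw red click in at about 2° from the pointer. I then turned it 60° back and saw yellow at the pointer, within a few degrees. The two yaw estimates for the lock body disagreed by a few degrees at that point, because the body had turned slightly with the dial.
- **Opening:** I pulled the body 27.7 mm to a firm stop, where the force reached 12 N, and the picture showed the short leg out of the body. I did not measure the shackle's travel directly. I judged it fully open from the stop and the pictures.
- **Unhooking:** Moving back gave a force of -4.6 N. After a 3 mm lift it dropped to about zero, so it was friction on the deck. The lock then lifted off with only its weight, about 6 N, on the wrist.
- **Last check:** The TCP is at z = 241.5 mm, which puts the lock's underside at about 234 mm, some 144 mm above the deck. The tool tilt is under 1° and the opening is 54.8 mm at a 45 N squeeze. In the final close-up the marker and freezer box looked unmoved; I did not check the other bench items again.

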